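# Swing the slide tray home on the stage plate and clip it down

## Task

The slide tray sits on the pivot pin of the microscope's stage plate but is swung out: push it near its free end, round the pin, until it is fully home against the stop screw, and keep it pressed there with a steady push of about 8 N for a good second (the glass slides will not stand more than 20 N). Then turn the stage clip by its thumb knob until it points along the tray, over its end, leaving the tray flat, on its pin and home, and the things standing about where they are.

Things in the scene. Friction and masses are not known exactly. Their poses are not given: they have to be found in the camera images.
- plate: Fixed dark steel stage plate on the bench, 280 x 370 x 10 mm (x, y, z); origin at the centre of its underside, top at z = 10 mm. Pivot pin: upright steel dowel, 12 mm diameter, 19 mm tall, at x = +50, y = +125 mm. Stop screw on the +x side, stage clip at the -y end.
- tray: Loose aluminium tray of glass slides, 272 x 86 x 14 mm, 0.28 to 0.56 kg, flat on the plate. Origin on the axis of its pivot hole (13 mm, over the pin), underside. x runs along it: hole end at -22, free end at +250 mm; upright long edges at y = -43 and +43 mm. Starts swung out 0.35 to 0.65 rad towards the plate's -x. Home: +y edge on the stop, x within 0.04 rad of the plate's -y. Push the -y edge.
- tray_end (a point): Middle of the tray's free end face, 7 mm above its underside. The last 36 mm before it are a solid land, on which the clip comes to rest. Pushed here the tray slides at 1 to 3 N; a push that keeps growing past 4 N means that it has met the stop.
- stop: Fixed stop on the plate: aluminium block 24 x 30 x 18 mm, front face at plate x = +107 mm, with a round-nosed steel screw (10 mm diameter, 8 mm above the plate) pointing to the plate's -x. The nose sticks out of the block by 7 to 21 mm: locked, but set differently each time and not measured, so feel for it. Origin on the plate's top at plate x = +93, y = -75 mm, under the nose's mean tip.
- clip (a joint): Angle of the stage clip (rad): 0 when its leaf points to the plate's -x, clear of the tray; grows clockwise seen from above; 1.57 when it points to the plate's +y, along the tray; end stop 1.75. Starts at 0 to 0.3. Stays where left; takes 1 to 2 N at the knob, about 3 N where the nose climbs onto the tray's end (from about 0.6 rad).
- clip_pivot (a point): Top of the clip's collar, on its turning axis (plate x = +50, y = -160 mm), 34 mm above the bench.
- clip_knob (a point): Top centre of the clip's upright thumb knob, 11 mm diameter, 21 mm tall, 55 mm from the turning axis, above the leaf's rounded nose; 50 mm above the bench, the knob's foot 29 mm above it. The springy leaf presses the tray down with about 3 N.
- meter: Bystander: orange hand multimeter, 170 x 85 x 44 mm, origin at the centre of its underside.
- sample_box: Bystander: clear plastic compartment box, 164 x 114 x 34 mm, origin at the centre of its underside.
- objective: Bystander: loose steel microscope objective standing on the plate's near left corner, 32 mm diameter, 42 mm tall, origin at the centre of its underside.

How it is judged (in metres and radians):
On the way, in this order (a step that is already met when the one before it is completed fails the run):
1. the tray is home (its edge within 2 mm of the stop screw's nose), bears on the stop, and the fingers push it there with a steady 5 to 12 N for 0.8 s, the clip still clear of it (under 0.5 rad) (y of screw_c0 in the frame of tray below 0.05 m and contact force between tray and stop above 0.5 N and contact force between the fingers and tray between 5 and 12 N and value of joint clip below 0.5 rad), for 0.8 s.
2. the clip is turned over the tray's end (1.15 rad or more) (value of joint clip above 1.15 rad), for 0.2 s.
At the end, for the whole second after the job is handed in: The tray lies flat on the plate and on its pin, its long edge within 2 mm of the stop screw's nose, at rest; the clip lies over the tray's free end at 1.15 rad or more (y of screw_c0 in the frame of tray below 0.05 m and x of tray in the frame of plate between 0.046 and 0.054 m and y of tray in the frame of plate between 0.121 and 0.129 m and angle between tray's own z axis and vertical below 0.03 rad and value of joint clip above 1.15 rad and linear speed of tray below 0.01 m/s and angular speed of tray below 0.05 rad/s); the robot touches nothing.
It fails at once if the tray is pushed with more than 20 N (contact force between the fingers and tray above 20 N or contact force between tray and stop above 20 N).
It fails at once if the tray is pushed or held elsewhere than near its free end (tool more than 120 mm from it) (contact force between the fingers and tray above 1 N and horizontal distance between the grasp point and tray_end above 0.12 m).
It fails at once if the tray is lifted or tipped off the plate (angle between tray's own z axis and vertical above 0.08 rad).
It fails at once if a bystander is moved by more than 10 mm (distance of any of meter, sample_box, objective from where it was at the start of the episode above 0.01 m).
It also fails if it takes over 54 s, if anything falls off the work surface, if the arm or the gripper's body presses on something with over 40 N, if the wrist force passes 120 N, or if a joint passes its speed limit or range.

## Robot

A 6-joint arm with a two-finger parallel gripper is mounted at the origin on the work surface. World frame = base frame: x ahead of the robot, y to its left, z up, the work surface at z = 0. Lengths are in m, angles in degrees, forces in N, time in s.
With the tool pointing down it reaches from about 0.3 to 0.825 m from the base axis. Payload 5.4 kg.
Tool frame: the origin (TCP) lies where the fingers leave the gripper's body, on its centre line; the fingertips stand 88 mm ahead of it and the grasp point (between the pads) lies ctrl.hold_point_z ahead of it (ctrl.hold_point_z is the distance from the TCP to the grasp point, in m); z points along the fingers, y is the line along which they close (so a half turn about z gives the same grasp; the last joint's range is limited). The gripper opens to 92 mm and grips with 3 to 60 N. Pads are 20 mm wide; open, the fingers measure 128 mm over their backs; the gripper's body (75 mm by 189 mm) begins 69 mm behind the grasp point.
Start: joints at [-84.746, 9.076, 91.501, -0, 79.423, -12.038], TCP at [0.171, -0.549, 0.303] pointing down, gripper open.
Joint ranges: [-166.64, 166.64], [-54.1, 131.32], [10.49, 154.53], [-73.88, 253.88], [9.74, 151.15], [-171.62, 171.62]. Speed limits (degrees/s): [147.25, 147.25, 180, 180, 180, 180].

## Interface

Orientations are given as [roll, pitch, yaw] about the fixed x, y, z axes, in that order (R = Rz(yaw) Ry(pitch) Rx(roll)).
In Python, from plant import ctrl, claw, solve_ik, telemetry, snapshot, job gives the robot as it stands. The module is installed in compiled form; this text tells all that it offers. Calls block until the motion is done:
- ctrl.move_ptp(position, orientation): joint-space move of the TCP to a pose.
- ctrl.move_straight(position, frame=None, velocity=0.15, threshold=None): straight line of the TCP; frame=None keeps the orientation; velocity is the mean speed in m/s. With threshold (N) it stops when the force on the tool has changed by that much, and returns True; else False.
- ctrl.move_j(angles): joint-space move.
- claw.gripper_open() and claw.close(grasp_force=None): open the fingers fully, or close them until they stop; grasp_force is the grip in N (None keeps the last).
- ctrl.hold(seconds).
- solve_ik(position, orientation): joint angles nearest the present ones, or None.
- telemetry.get_state(): the state.
- snapshot(name): name is "side" or "top" or "wrist"; returns a dict with "pixels" (420x560x3 uint8, red, green, blue), "fx", "fy", "cx", "cy" (pixels), "k1" (the pictures are not rectified: a ray, as slopes to the right and down, at radius r is drawn at 1 + k1 r^2 times it, then the intrinsics apply), "R" (3x3) and "t" (3): a world point X has camera coordinates R X + t. Camera axes: x right, y down, z forward; pixel columns grow to the right and rows downward; lengths in m; the calibration is good to about 2 mm. A picture is of the moment at which its call begins. There is no depth.
A pose or a line that the arm cannot do raises ctrl.PlanningError and nothing moves.
- job.job_done(): hands the job in; it is judged then, once.
The state is a dict: "time": time; "joints": joint angles; "joint_vel": joint speeds; "effort": joint torques, N m; "eef_pos": TCP position; "ee_rot": TCP orientation; "ft_force": force on the tool from outside, world axes, zero at the start; "moment": the same for the moment, N m; "opening": opening from 0.0 (shut) to 1.0 (fully open); "grasp_force": force on a finger pad.
Only numpy, scipy, OpenCV 4.12 (cv2) and the standard library are available. Lean on these libraries where they do the work, as an engineer would, in place of code of your own. Each camera call takes 0.05 s, during which the arm holds its last target. There are 200 camera calls.

## Working session

There is one attempt and no reset: what is moved stays moved. The work goes in short steps, each a Python script; the robot and the scene stay as the last script left them, time stands still between calls to the robot, and variables do not carry over. Pictures are saved under pics/ and viewed, at most 10 in all, crops included, and the job is handed in when it is done.

```bash
mkdir -p pics; ls
python3 - <<'E'
from plant import ctrl, claw, solve_ik, telemetry, snapshot, job
import cv2,numpy as np,pickle
S={}
for n in("side","top"):
    s=snapshot(n);S[n]=s;cv2.imwrite(f'pics/{n}0.png',s["pixels"][:,:,::-1]);print(n,s["fx"],s["fy"],s["cx"],s["cy"],s["k1"],(-np.array(s["R"]).T@s["t"]).round(3),np.round(s["R"],2).tolist())
pickle.dump(S,open('s0.pkl','wb'))
print(ctrl.hold_point_z,telemetry.get_state())
E
```

```text
pics
side 443.5820686064204 443.5820686064204 283.8614725006277 207.77777584717455 -0.06530704313468666 [0.244 0.9   0.766] [[-0.95, -0.31, -0.0], [-0.19, 0.57, -0.8], [0.25, -0.76, -0.6]]
top 533.2807611906445 533.2807611906445 290.40056899853505 204.84626726481932 -0.19043609834165232 [ 0.371 -0.019  1.506] [[0.02, -1.0, -0.02], [-0.99, -0.02, -0.13], [0.13, 0.02, -0.99]]
0.0694 {'time': 0.1, 'joints': array([-8.47455276e+01,  9.10838510e+00,  9.15611921e+01,  1.16865108e-03,
        7.94239174e+01, -1.20370162e+01]), 'joint_vel': array([-0.0420095 , -0.07570861, -0.12181628,  0.01393608,  0.01498195,
       -0.0733254 ]), 'effort': array([-6.04013312e-04, -3.86504674e+01, -3.22959995e+01,  7.03811157e-02,
        3.40150937e-02, -4.80985500e-05]), 'eef_pos': array([ 0.17086393, -0.54860872,  0.3018566 ]), 'ee_rot': array([-1.79908801e+02, -2.06208962e-02,  1.72912567e+01]), 'ft_force': array([0.26266798, 0.7517884 , 0.33057018]), 'moment': array([ 0.04548761,  0.0289725 , -0.06035874]), 'grasp_force': 0.0, 'opening': 1.0030661756138117}
```

View pics/top0.png

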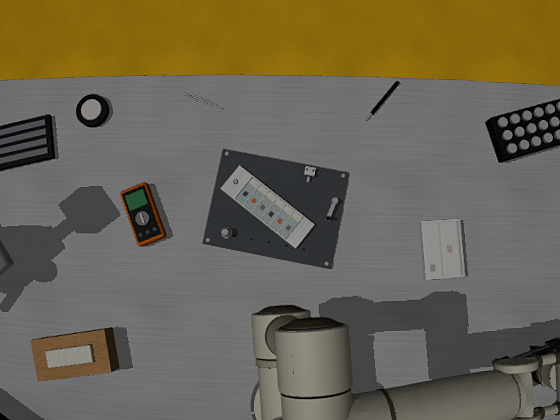

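View pics/side0.png

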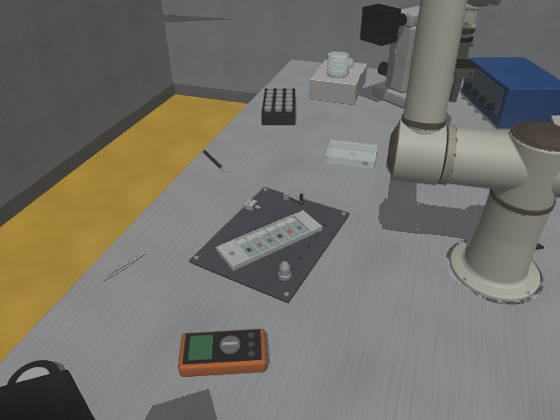

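The top view shows the plate with corners near (225,150), (350,172), (330,268) and (204,243). The tray pin is near (236,182), the tray's free end near (302,235), the stop near (310,172) and the clip near (333,207). The objective is at (228,233). In the side view the tray runs from (228,255) to (312,220), and the knob is near (301,198). I'll zoom in on both.

Run:
```python
import cv2,pickle
S=pickle.load(open('s0.pkl','rb'))
def crop(n,x,y,w,h,k):
    return cv2.resize(S[n]["pixels"][y:y+h,x:x+w,::-1],None,fx=k,fy=k,interpolation=cv2.INTER_CUBIC)
cv2.imwrite('pics/topc.png',crop("top",200,145,155,125,5))
cv2.imwrite('pics/sidec.png',crop("side",190,185,160,118,5))
```

```text
(no output)
```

View pics/topc.png

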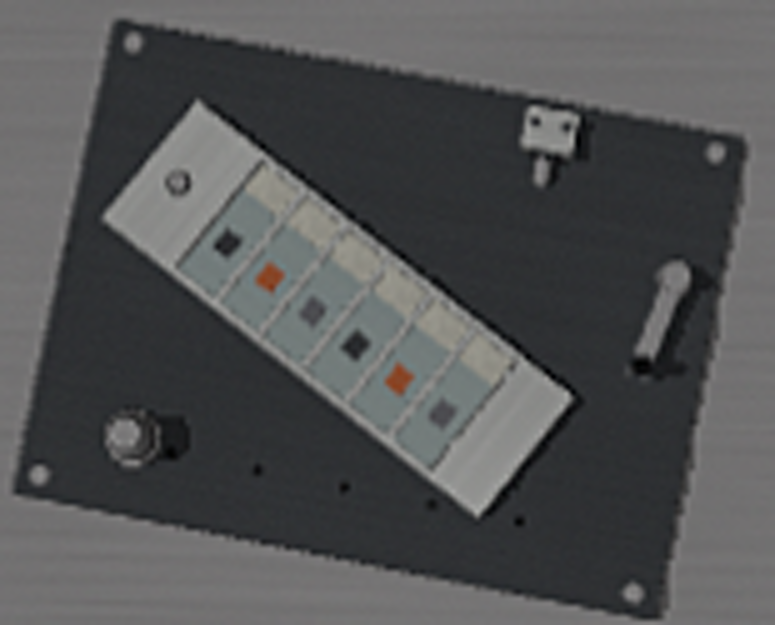

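View pics/sidec.png

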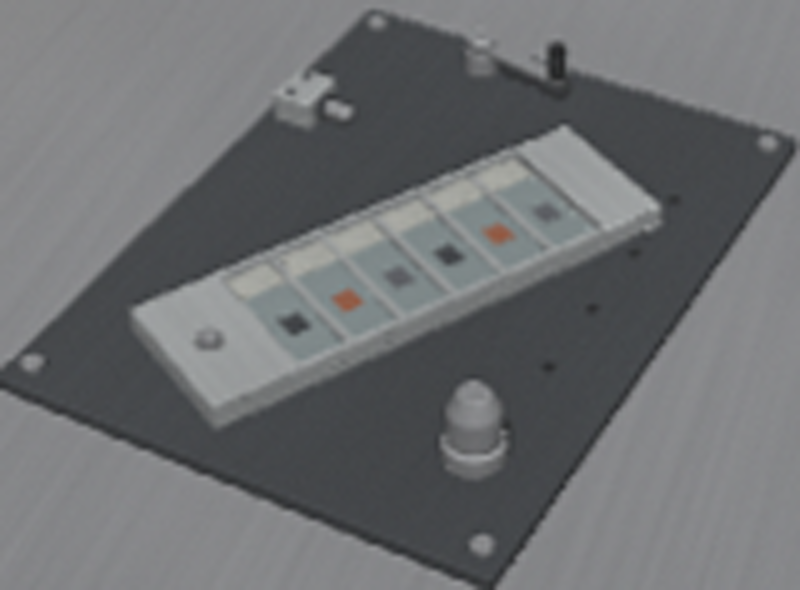

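In the zoomed top view the tray corners are at (198,99), (103,218), (479,519) and (578,398), the pin at (178,183), the dark knob at (641,366) and the collar at (676,272). The same points are clear in the zoomed side view, so I'll triangulate them and check against the known sizes.

```bash
cat > h.py <<'E'
import numpy as np,cv2
def ray(s,uv):
    K=np.array([[s["fx"],0,s["cx"]],[0,s["fy"],s["cy"]],[0,0,1]])
    n=cv2.undistortPoints(np.array([[uv]],float),K,np.array([s["k1"],0,0,0.]))[0,0]
    R=np.array(s["R"]);d=R.T@[n[0],n[1],1];return -R.T@np.array(s["t"]),d/np.linalg.norm(d)
def plane(s,uv,z):
    c,d=ray(s,uv);return c+d*(z-c[2])/d[2]
def tri(*rs):
    A=sum(np.eye(3)-np.outer(d,d) for c,d in rs);b=sum((np.eye(3)-np.outer(d,d))@c for c,d in rs);return np.linalg.solve(A,b)
E
python3 - <<'E'
import pickle;from h import *
S=pickle.load(open('s0.pkl','rb'))
T=lambda p:((p[0]+.5)/5-.5+200,(p[1]+.5)/5-.5+145)
D=lambda p:((p[0]+.5)/5-.5+190,(p[1]+.5)/5-.5+185)
P=dict(TL=((117,20),(2,376),.01),TR=((748,138),(372,10),.01),BR=((662,618),(797,145),.01),BL=((14,492),(493,585),.01),
s1=((132,42),(32,362),.011),s2=((716,152),(376,22),.011),s3=((633,593),(768,143),.011),s4=((38,475),(481,545),.011),
pin=((178,183),(208,337),.029),hp=((198,99),(132,312),.024),hm=((103,218),(215,415),.024),fm=((479,519),(662,208),.024),fp=((578,398),(567,126),.024),
knob=((641,366),(557,44),.05),collar=((676,272),(483,42),.034),nose=((541,183),(350,108),.018))
Q={}
for k,(a,b,z) in P.items():
    x=tri(ray(S["top"],T(a)),ray(S["side"],D(b)));t=plane(S["top"],T(a),z);d=plane(S["side"],D(b),z);Q[k]=t
    print(k,(x*1000).round(1),(t[:2]*1000).round(1),(d[:2]*1000).round(1))
src=np.array([[140,185],[140,-185],[-140,-185],[-140,185],[50,125],[50,-160]])/1000
for v,U,i in(("top",T,0),("side",D,1)):
    dst=np.array([plane(S[v],U(P[k][i]),P[k][2])[:2] for k in("TL","TR","BR","BL","pin","collar")])
    a=src-src.mean(0);b=dst-dst.mean(0);yaw=np.arctan2((a[:,0]*b[:,1]-a[:,1]*b[:,0]).sum(),(a*b).sum())
    R=np.array([[np.cos(yaw),-np.sin(yaw)],[np.sin(yaw),np.cos(yaw)]]);o=dst.mean(0)-R@src.mean(0)
    print(v,"yaw",np.degrees(yaw),"o",o.round(4),"res mm",((src@R.T+o-dst)*1000).round(1).tolist())
    c=lambda k:R.T@(plane(S[v],U(P[k][i]),P[k][2])[:2]-o)
    u=c("fp")+c("fm")-c("hp")-c("hm");print("tray angle from -y",np.arctan2(-u[0],-u[1]),np.linalg.norm(u)/2,np.linalg.norm(c("fp")-c("fm")))
    w=c("knob")-[.05,-.16];print("clip",np.arctan2(w[1],-w[0]),np.linalg.norm(w),"nose",c("nose"))
E
```

```text
TL [723.1 211.5   6.3] [724.3 211.8] [718.4 214.6]
TR [ 661.2 -153.2    4.5] [ 661.2 -152.4] [ 657.  -145.6]
BR [ 386.7 -107.4   -1.2] [ 387.9 -106.6] [383.2 -92.9]
BL [449.5 261.1   3.1] [450.6 260.1] [446.3 266.7]
s1 [709.9 201.8  11. ] [711.2 202.3] [708.3 201.7]
s2 [ 651.6 -134.5    9.8] [ 652.6 -134.1] [ 649.6 -132.9]
s3 [400.4 -90.3   9.3] [401.6 -90.1] [398.9 -88.3]
s4 [459.5 246.4  10.6] [460.5 246.5] [458.5 246.6]
pin [626.1 170.6  24.6] [626.  170.2] [623.1 174.9]
hp [674.2 161.   19.8] [675.5 161.2] [669.5 165. ]
hm [605.4 213.4  17.4] [606.1 212.9] [600.4 219.3]
fm [439.9  -3.5  19.4] [440.7  -3.4] [437.6   1.9]
fp [508.6 -57.5  19.5] [509.2 -57.2] [505.9 -51.8]
knob [524.5 -91.   49.7] [525.1 -90.8] [523.8 -90.6]
collar [ 577.8 -111.6   26.4] [ 579.8 -110.5] [ 571.3 -101.4]
nose [630.  -34.8  20.1] [631.5 -34.6] [629.8 -37.5]
top yaw -9.66320532370908 o [0.5562 0.054 ] res mm [[0.9, 1.1], [1.9, 0.5], [-0.8, 1.7], [-1.3, -0.3], [0.5, -1.4], [-1.2, -1.6]]
tray angle from -y 0.48322275605729526 0.2734025456702501 0.08716572008085621
clip 0.2099149741739333 0.0576501838109559 nose [ 0.08908831 -0.07464233]
side yaw -10.238375888579798 o [0.5512 0.0614] res mm [[3.4, 4.0], [-0.9, 0.1], [-2.7, -2.9], [0.0, 1.7], [-0.5, 0.6], [0.7, -3.5]]
tray angle from -y 0.4658946916923671 0.27154813595198135 0.08688323629626402
clip 0.11020804916689728 0.05021802755867013 nose [ 0.0949409  -0.08339303]
```

The measurements agree. The plate yaw is about -9.8° with its origin near (0.555, 0.056), the tray is swung out 0.48 rad, the clip is at about 0.2 rad, and the heights match the text. Next I close the fingers and go beside the tray's -y edge near its free end.

```bash
cat >> h.py <<'E'
from plant import ctrl, claw, solve_ik, telemetry, snapshot, job
PY=np.radians(-9.75); O=np.array([.5550,.0555])
rot=lambda a:np.array([[np.cos(a),-np.sin(a)],[np.sin(a),np.cos(a)]])
W=lambda p:O+rot(PY)@np.array(p)               # plate xy -> world xy
def tray(phi,x,y):                             # tray xy at swing phi -> world xy, and push direction
    R=np.array([[-np.sin(phi),np.cos(phi)],[-np.cos(phi),-np.sin(phi)]])
    return W(np.array([.05,.125])+R@[x,y]), rot(PY)@R[:,1]
def ori(d): # tool down, tool x along -d
    a=np.degrees(np.arctan2(d[1],d[0]))+180
    return [180,0,(a+180)%360-180]
def ft(n=8,dt=.02):
    f=[]
    for _ in range(n): ctrl.hold(dt);f.append(telemetry.get_state()["ft_force"])
    return np.mean(f,0),np.std(f,0)
def st():
    s=telemetry.get_state();return round(s["time"],2),s["eef_pos"].round(4),s["ee_rot"].round(1),s["joints"].round(0)
E
python3 - <<'E'
from h import *
claw.close(10)
p,d=tray(.48,.215,-.043-.01-.03)
print(p,d,ori(d),solve_ik([*p,.102],ori(d)))
ctrl.move_ptp([*p,.20],ori(d)); print(st())
ctrl.move_straight([*p,.102],velocity=.1); print(st(),telemetry.get_state()["opening"])
print(ft())
cv2.imwrite('pics/w1.png',snapshot("top")["pixels"][100:320,150:400,::-1].repeat(3,0).repeat(3,1)[:600,:800])
E
```

```text
[0.42923595 0.04933276] [ 0.79598115 -0.60532141] [180, 0, np.float64(142.74802583372048)] [ -9.55512766   3.86514722 122.5947643    0.          53.54008848
 -62.3031535 ]
(3.79, array([0.4296, 0.0487, 0.2003]), array([180. ,   0. , 142.7]), array([-10.,  -7., 120.,  -0.,  67., -62.]))
(4.92, array([0.4298, 0.0492, 0.1026]), array([1.800e+02, 1.000e-01, 1.427e+02]), array([-10.,   4., 123.,  -0.,  54., -62.])) 0.000619290563924948
(array([ 0.07974182,  0.02277047, -0.12071195]), array([0.71731873, 0.24725317, 0.37090915]))
```

View pics/w1.png

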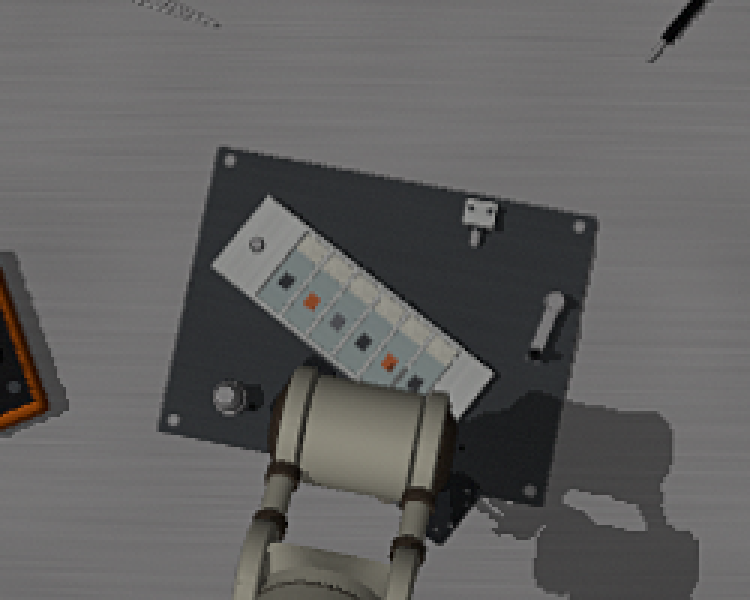

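The wrist is beside the tray at about (365,440) and hides the contact. Tray, objective and clip have not moved. Now the arc push, watching the force.

Run:
```python
from h import *
b,_=ft(10); np.save('bias.npy',b)
def go(phi,v,th,y=-.053):
    p,d=tray(phi,.215,y)
    hit=ctrl.move_straight([*p,.102],[180,0,ori(d)[2]],velocity=v,threshold=th)
    m,s=ft(6);e=telemetry.get_state()["eef_pos"]
    print(round(phi,3),hit,"push",round(-(m-b)[:2]@d,2),"lat",round((m-b)[:2]@[d[1],-d[0]],2),"z",round((m-b)[2],2),"err mm",((e[:2]-p)@d*1000).round(2),round(telemetry.get_state()["time"],2));return hit
for phi in (.46,.38,.3,.22,.15,.1,.07):
    if go(phi,.05,5): break
```

```text
0.46 True push 0.17 lat -0.1 z 0.03 err mm -2.63 6.01
```

```bash
cat >> h.py <<'E'
def go(phi,v,th,b,y=-.053,verbose=True):
    p,d=tray(phi,.215,y)
    hit=ctrl.move_straight([*p,.102],[180,0,ori(d)[2]],velocity=v,threshold=th)
    m,s=ft(6);e=telemetry.get_state()["eef_pos"];f=-(m-b)[:2]@d
    print(round(phi,3),hit,"push",round(f,2),"lat",round((m-b)[:2]@[d[1],-d[0]],2),"z",round((m-b)[2],2),"err mm",((e[:2]-p)@d*1000).round(2),round(telemetry.get_state()["time"],2));return hit,f
E
python3 - <<'E'
from h import *
b=np.load('bias.npy')
for phi in (.46,.42,.38,.3,.22,.15,.1,.07):
    hit,f=go(phi,.03,6,b)
    if hit or f>4: break
E
```

```text
0.46 False push 0.83 lat 0.33 z -0.23 err mm -0.09 6.36
0.42 True push 0.02 lat 0.18 z -0.07 err mm -8.44 6.67
```

Run:
```python
from h import *
b=np.load('bias.npy')
for phi in (.42,.36,.3,.22,.15,.1,.07):
    for _ in range(3):
        hit,f=go(phi,.03,8,b)
        if not hit or f>4: break
    if hit: break
```

```text
0.42 False push 0.28 lat 0.17 z -0.4 err mm 0.19 7.21
0.36 False push 0.06 lat 0.11 z -0.34 err mm 0.37 7.9
0.3 False push 0.46 lat -0.02 z -0.21 err mm 0.35 8.59
0.22 False push 0.07 lat -0.18 z -0.05 err mm 0.35 9.43
0.15 False push 0.35 lat -0.1 z 0.25 err mm 0.34 10.2
0.1 False push 0.0 lat -0.0 z -0.39 err mm 0.32 10.82
0.07 False push 0.34 lat -0.08 z -0.53 err mm 0.19 11.29
```

Run:
```python
from h import *
cv2.imwrite('pics/w2.png',snapshot("side")["pixels"][150:330,150:390,::-1].repeat(3,0).repeat(3,1))
```

```text
(no output)
```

View pics/w2.png

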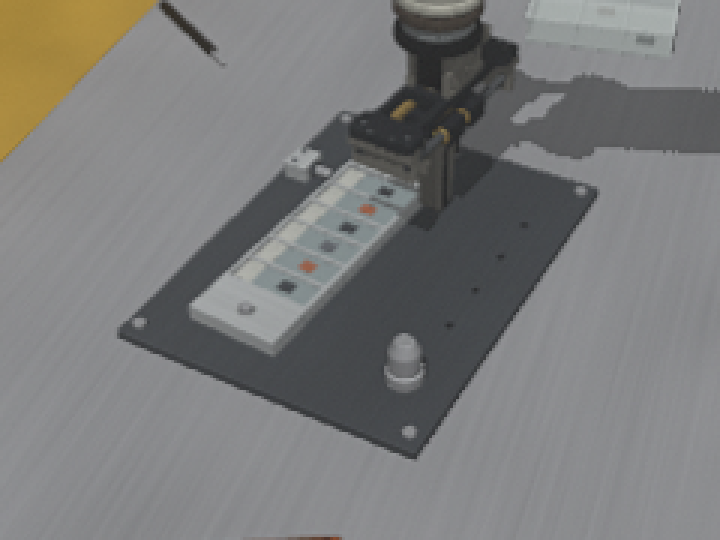

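The tray has swung with the fingers. Its +y edge at about (340,172) is now nearly at the screw nose at (325,170), and the objective at (405,365) has not moved. Now I feel for the stop slowly.

Run:
```python
from h import *
b=np.load('bias.npy')
phi=.07
while phi>-.06:
    phi-=.01
    hit,f=go(phi,.012,5,b)
    if f>3.5: break
```

```text
0.06 True push 0.45 lat -0.06 z -0.07 err mm -2.42 11.65
0.05 False push 1.44 lat 0.48 z -1.0 err mm -0.23 12.31
0.04 False push 0.72 lat -0.19 z -0.74 err mm 0.29 12.74
0.03 True push 0.36 lat 0.53 z -0.23 err mm -2.42 13.05
0.02 True push -0.14 lat -0.36 z -0.14 err mm -2.69 13.56
0.01 True push -0.3 lat 0.18 z -0.12 err mm -4.56 13.99
-0.0 True push 0.18 lat 0.13 z -0.69 err mm -6.49 14.46
-0.01 True push 0.35 lat 0.15 z 1.65 err mm -8.01 14.97
-0.02 True push 0.41 lat -0.19 z 3.88 err mm -9.69 15.48
-0.03 True push 0.88 lat -0.01 z 3.3 err mm -11.65 15.97
-0.04 True push 0.89 lat 0.04 z 3.53 err mm -13.63 16.46
-0.05 True push 0.66 lat 0.08 z 3.31 err mm -15.64 16.98
-0.06 True push 1.18 lat 0.07 z 3.5 err mm -17.59 17.5
```

Run:
```python
from h import *
b=np.load('bias.npy');print(st(),ft(10))
```

```text
(17.5, array([ 0.5322, -0.0311,  0.0986]), array([179.8,  -1.3, 171.1]), array([-16.,  18., 106.,   0.,  57., -97.])) (array([-0.30326441, -0.17355763,  3.53285527]), array([0.40041795, 0.44793254, 0.39279687]))
```

Run:
```python
from h import *
e=telemetry.get_state()["eef_pos"];p0,d=tray(0,.215,-.053);l=np.array([d[1],-d[0]])
s=(e[:2]-p0)@d; print("s mm",s*1000,"lat",(e[:2]-p0)@l*1000)
fr=[180,0,ori(d)[2]]
mv=lambda s,v,th=None:ctrl.move_straight([*(p0+d*s),.103],fr,velocity=v,threshold=th)
mv(s-.005,.03);b,_=ft(12);print(st(),b);np.save('bias.npy',b)
def rd():
    m,_=ft(6);f=m-b;z=telemetry.get_state();return round(-f[:2]@d,2),f[2].round(2),((z["eef_pos"][:2]-p0)@d*1000).round(2),z["eef_pos"][2].round(4),round(z["time"],2)
t=s-.002
mv(t,.02);print(rd())
while t<.015:
    t+=.0005;h=mv(t,.008,9);r=rd();print(round(t*1000,2),h,*r)
    if h or r[0]>3.5: break
```

```text
s mm -4.864622471585206 lat -0.7686596269543804
(18.24, array([ 0.5271, -0.031 ,  0.1029]), array([180. ,  -0. , 170.2]), array([-16.,  17., 107.,   0.,  56., -97.])) [0.18611889 0.00228996 0.18239682]
(np.float64(0.1), np.float64(-0.4), np.float64(-6.78), np.float64(0.103), 18.64)
-6.36 False 2.19 1.34 -6.57 0.103 18.99
-5.86 False 5.45 3.81 -6.43 0.1029 19.34
```

Run:
```python
from h import *
b=np.load('bias.npy');p0,d=tray(0,.215,-.053);fr=[180,0,ori(d)[2]]
def rd(n=8):
    m,_=ft(n);f=m-b;z=telemetry.get_state();return round(-f[:2]@d,2),round(np.linalg.norm(f),2),f.round(1),((z["eef_pos"][:2]-p0)@d*1000).round(2),round(z["time"],2)
print(rd());t=-.00586
while 1:
    t+=.0002;h=ctrl.move_straight([*(p0+d*t),.103],fr,velocity=.004,threshold=9);r=rd();print(round(t*1000,2),h,*r)
    if h or r[1]>7.6 or r[0]>7: break
for _ in range(3): print(rd(20))
cv2.imwrite('pics/w3.png',snapshot("side")["pixels"][180:270,190:310,::-1].repeat(6,0).repeat(6,1))
```

```text
(np.float64(5.49), np.float64(6.85), array([-5.5,  0.2,  4. ]), np.float64(-6.39), 19.48)
-5.66 False 6.3 8.04 [-6.4  0.2  4.9] -6.38 19.86
(np.float64(6.18), np.float64(7.87), array([-6.2,  0.4,  4.8]), np.float64(-6.34), 20.19)
(np.float64(6.22), np.float64(7.88), array([-6.2,  0.4,  4.8]), np.float64(-6.33), 20.52)
(np.float64(6.04), np.float64(7.84), array([-6.1,  0.1,  4.9]), np.float64(-6.37), 20.86)
```

View pics/w3.png

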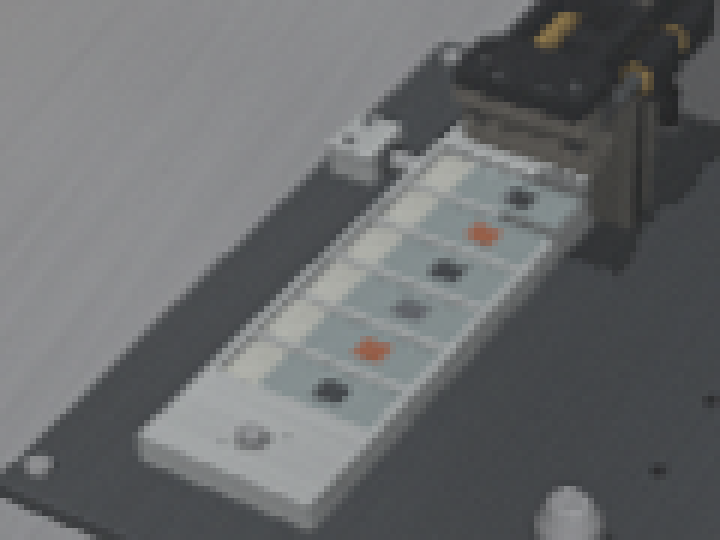

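The nose bears on the tray's edge at about (400,158), and the push is a steady 6 N horizontally, 7.9 N in total. I'll press slightly more for over a second, back off, and go to the trailing side of the knob.

Run:
```python
from h import *
b=np.load('bias.npy');p0,d=tray(0,.215,-.053);fr=[180,0,ori(d)[2]]
ctrl.move_straight([*(p0+d*-.00548),.103],fr,velocity=.004,threshold=9)
for _ in range(3):
    m,_s=ft(22);f=m-b;print(round(-f[:2]@d,2),f.round(1),st()[0])
ctrl.move_straight([*(p0+d*-.0085),.103],fr,velocity=.02)
ctrl.move_straight([*(p0+d*-.035),.104],fr,velocity=.1)
m,_s=ft(8);print("free",(m-b).round(1),st())
ctrl.move_straight([*(p0+d*-.035),.18],fr,velocity=.15)
def clip(th,back):
    k=np.array([.05-.055*np.cos(th),-.16+.055*np.sin(th)]);t=np.array([np.sin(th),np.cos(th)])
    w=rot(PY)@t;return W(k-t*(.0155+back)),[180,0,np.degrees(np.arctan2(w[1],w[0]))]
p,o=clip(.2,.02);print(p,o)
ctrl.move_ptp([*p,.18],o);ctrl.move_straight([*p,.124],o,velocity=.1);print(st())
cv2.imwrite('pics/w4.png',snapshot("side")["pixels"][170:290,200:360,::-1].repeat(5,0).repeat(5,1))
```

```text
6.78 [-6.8  0.4  5.3] 21.52
6.74 [-6.8  0.5  5.5] 21.89
6.6 [-6.6  0.5  5.5] 22.26
free [-0.3 -0.1 -0.1] (23.11, array([ 0.5031, -0.027 ,  0.1043]), array([-1.800e+02,  1.000e-01,  1.702e+02]), array([-17.,  13., 111.,   0.,  55., -97.]))
[ 0.51306429 -0.12385434] [180, 0, np.float64(68.79084409738354)]
(25.9, array([ 0.5134, -0.124 ,  0.1244]), array([180. ,   0. ,  68.8]), array([-27.,  15., 107.,   0.,  58.,  -5.]))
```

View pics/w4.png

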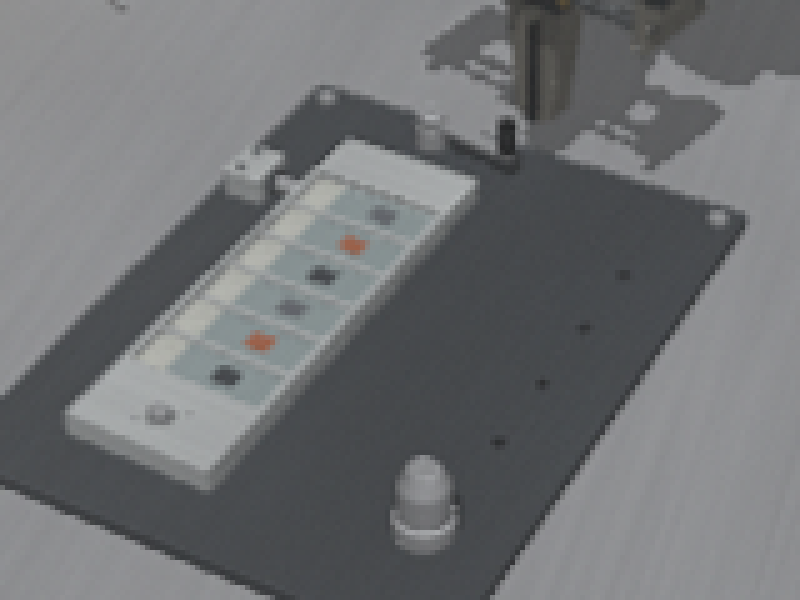

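The tray stays home with its edge at the nose, about (290,185), and the fingers at (545,100) stand behind the knob at (508,135). Now I turn the clip.

```bash
cat >> h.py <<'E'
def clip(th,back):
    k=np.array([.05-.055*np.cos(th),-.16+.055*np.sin(th)]);t=np.array([np.sin(th),np.cos(th)])
    w=rot(PY)@t;return W(k-t*(.0155+back)),[180,0,np.degrees(np.arctan2(w[1],w[0]))],w
E
python3 - <<'E'
from h import *
b,_=ft(8)
for th in np.arange(.2,1.56,.15):
    p,o,w=clip(th,0);h=ctrl.move_straight([*p,.124],o,velocity=.04,threshold=15)
    m,_s=ft(3);f=m-b;print(th.round(2),h,round(-f[:2]@w,1),f.round(1),telemetry.get_state()["eef_pos"][2].round(4),st()[0])
    if h: break
cv2.imwrite('pics/w5.png',snapshot("side")["pixels"][170:290,200:360,::-1].repeat(5,0).repeat(5,1))
E
```

```text
0.2 False -0.4 [-0.1  0.5 -0.5] 0.124 26.78
0.35 False -0.1 [-0.9  0.7 -0.3] 0.124 27.2
0.5 False -0.1 [-0.7  0.7 -0. ] 0.124 27.62
0.65 False 1.1 [-1.  -0.5  0.3] 0.1241 28.03
0.8 True -0.5 [ 0.2  0.7 -0.4] 0.1235 28.31
```

View pics/w5.png

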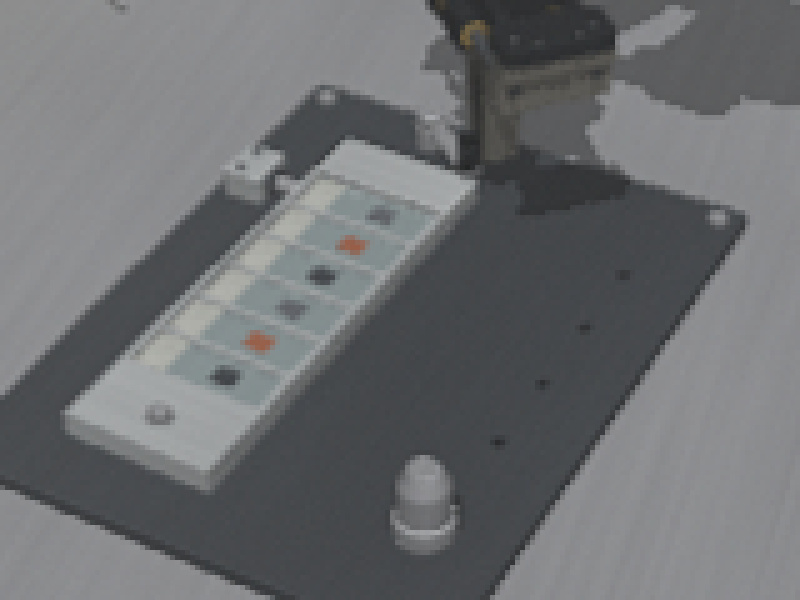

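The knob has moved with the fingers to about (470,148), where the nose meets the tray's end. The tray is unmoved. I carry on with a higher threshold.

Run:
```python
from h import *
b,_=ft(6)
for th in (.75,.85,.95,1.05,1.15,1.3,1.42,1.53):
    p,o,w=clip(th,0);h=ctrl.move_straight([*p,.124],o,velocity=.03,threshold=30)
    m,_s=ft(3);f=m-b;print(th,h,round(-f[:2]@w,1),f.round(1),telemetry.get_state()["eef_pos"][2].round(4),st()[0])
    if h: break
ctrl.hold(.3)
if not h:
    p,o,w=clip(1.53,.03);ctrl.move_straight([*p,.126],o,velocity=.08);ctrl.move_straight([*p,.22],o,velocity=.15)
    ctrl.move_ptp([.40,-.25,.25],o);print(st())
s=snapshot("top")
cv2.imwrite('pics/w6.png',cv2.resize(s["pixels"][145:270,200:355,::-1],None,fx=5,fy=5,interpolation=cv2.INTER_CUBIC))
```

```text
0.75 False -0.6 [ 0.4  0.4 -0.2] 0.124 28.76
0.85 False -0.4 [0.2 0.4 0.1] 0.124 29.15
0.95 False 0.8 [-0.7 -0.2 -0.4] 0.124 29.54
1.05 False 1.1 [-0.8 -1.   0.1] 0.124 29.93
1.15 False 0.5 [-0.4 -0.6 -0.7] 0.124 30.32
1.3 False 1.5 [-1.4 -1.7 -0.3] 0.124 30.81
1.42 False 0.5 [-0.5 -0.4 -0.3] 0.124 31.23
1.53 False 1.4 [-1.5 -0.8  0.1] 0.1239 31.64
(34.21, array([ 0.4003, -0.2493,  0.2494]), array([-179.9,    0. ,   -7.4]), array([-47.,  -4., 111.,   0.,  73.,  51.]))
```

View pics/w6.png

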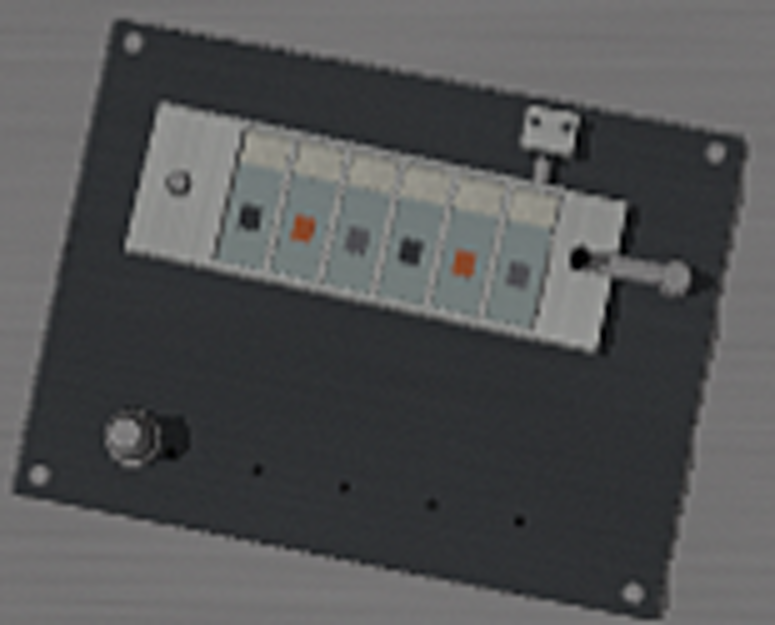

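The tray is home: its edge touches the nose at about (541,185), and the pin at (178,183) is in the hole. The clip lies along the tray with its knob at (580,258), the objective at (130,438) is unmoved, and the arm is clear. Handing in.

```bash
python3 -c "
from plant import job
print(job.job_done())"
```

```text
the job is handed in; nothing more can be done
None
```

I handed the job in at about 34 s: the tray was pressed home at about 7 N horizontally (8–9 N in total) for over a second, and the clip was turned to about 1.5 rad over its end; the simulator gave no verdict.

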